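# Finish the bearing kit and lift the carrier by its handle

## Robot

A 6-joint arm with a two-finger parallel gripper is mounted at the origin on a cart in front of the work surface, level with it; the furniture and walls round the work are solid. World frame = base frame: x ahead of the robot, y to its left, z up, the work surface at z = 0. Lengths are in m, angles in rad, forces in N, time in s.
With the tool pointing down it reaches from about 0.35 to 0.925 m from the base axis. Payload 6.4 kg.
Tool frame: the origin (TCP) lies at the very end of the fingers, on their centre line; the grasp point (between the pads) lies 19 mm behind it; z points along the fingers, y is the line along which they close (so a half turn about z gives the same grasp; the last joint's range is limited). The gripper opens to 94 mm and grips with 3 to 60 N. Pads are 16 mm wide; open, the fingers measure 119 mm over their backs; the gripper's body (75 mm by 177 mm) begins 78 mm behind the grasp point.
Start: joints at [1.055, 0.245, 1.558, -0, 1.339, -0.174], TCP at [0.218, 0.612, 0.174] pointing down, gripper open.
Joint ranges: [-3.13, 3.13], [-1.02, 2.26], [0.13, 2.54], [-0.95, 4.09], [0.21, 2.88], [-2.74, 2.74]. Speed limits (rad/s): [2.57, 2.57, 3.14, 3.14, 3.14, 3.14].

## Interface

Orientations are given as a rotation vector (axis times angle).
In Python, from station import move_to, move_straight, set_joints, gripper_open, gripper_close, wait, solve_ik, state, get_image, MotionError, close_job, recognise, masks_of, tip_of gives the robot as it stands. The module is installed in compiled form; this text tells all that it offers. Calls block until the motion is done:
- move_to(position, orientation): joint-space move of the TCP to a pose.
- move_straight(position, attitude=None, feed=0.15): straight line of the TCP; attitude=None keeps the orientation; feed is the mean speed in m/s.
- set_joints(angles): joint-space move.
- gripper_open() and gripper_close(squeeze=None): open the fingers fully, or close them until they stop; squeeze is the grip in N (None keeps the last).
- wait(seconds).
- solve_ik(position, orientation): joint angles nearest the present ones, or None.
- state(): the state.
- get_image(name): name is "side" or "top"; returns a dict with "pixels" (384x512x3 uint8, red, green, blue), "mtx" (3x3 intrinsics, pixels), "k1" (the pictures are not rectified: a ray, as slopes to the right and down, at radius r is drawn at 1 + k1 r^2 times it, then the intrinsics apply), "cam_to_world" (4x4, takes a point from camera to world coordinates). Camera axes: x right, y down, z forward; pixel columns grow to the right and rows downward; lengths in m; the calibration is good to about 2 mm. A picture is of the moment at which its call begins. There is no depth.
A pose or a line that the arm cannot do raises MotionError and nothing moves.
- close_job(): hands the job in; it is judged then, once.
Trained networks look in a picture, given as the dict that the camera call returned (one of the last four; its "shot" number tells which), for a name from the list of things; names that differ only in an ending like _2 or _b are one class to them, and where a whole thing is asked for, a point or a joint stands for the part that bears it (a point fixed in the world has none). Each returns a list of dicts, best first, with "score" (0 to 1); they miss things now and then, are a little off and sometimes report something else, mostly with a low value. They report only what shows in the picture. A call takes as long as a camera call. They do not tell look-alikes from the thing itself.
- recognise(picture, label): "point" ([x, y, z] in m, in world coordinates, good to about 4 mm: the middle of the surface that is visible of it).
- masks_of(picture, label): "region" (384x512 bool, what is visible of it).
- tip_of(picture, label): "point" ([x, y, z] in m, in world coordinates, good to about 4 mm: a listed point, or the origin of a listed thing).
The state is a dict: "t": time; "joint_positions": joint angles; "dq": joint speeds; "joint_efforts": joint torques, N m; "ee_pos": TCP position; "orientation": TCP orientation; "force": force on the tool from outside, world axes, zero at the start; "ft_torque": the same for the moment, N m; "gripper_width": finger opening in m; "grip_force": force on a finger pad.
Only numpy, scipy, OpenCV 4.12 (cv2) and the standard library are available. Lean on these libraries where they do the work, as an engineer would, in place of code of your own. Each camera call takes 0.05 s, during which the arm holds its last target. There are 200 camera calls.

## Task

Finish the bearing kit in the plywood carrier, in pocket order so that a gap always shows what is missing: the bearing already lies in pocket one (one dot), so stand the tall bushing in pocket two (two dots), then the short flanged bushing, narrow end down, in pocket three (three dots), each fully home and let go. Then swing the carrier's folded handle upright, lift the carrier by the wooden grip about 10 cm clear of the worktop and finish while holding it there, level and still, with all three parts in their pockets. Leave the things round about where they are.

Things in the scene. Friction and masses are not known exactly. Their poses are not given: they have to be found in the camera images.
- carrier: Loose plywood block 76 x 200 x 21 mm (x, y, z), 0.4 kg, with a row of 3 round pockets (1.5 mm chamfers) along y, marked by dots at the -x edge of its top. Origin: centre of its underside; z up, +y to pocket one, -x to the side where the handle lies folded (toward the robot). Steel uprights at both ends (y +-100..103 mm), 26 mm wide, 72 mm high, carry the handle's pivots at x = 0, z = 52 mm
- pocket_one (a point): Centre of the floor of pocket one (51 mm diameter, one dot), 66 mm to +y of the carrier's centre, 12 mm above the carrier's underside; the bearing lies in it
- pocket_two (a point): Centre of the floor of pocket two (53 mm diameter, 15 mm deep, two dots), at the carrier's centre, 6 mm above its underside; for the tall bushing
- pocket_three (a point): Centre of the floor of pocket three (43 mm diameter, 15 mm deep, three dots), 62 mm to -y of the carrier's centre, 6 mm above its underside; for the short bushing
- bail (a joint): The carrier's handle: a 6 mm wire bow, 215 mm wide, hinged at the end uprights about the carrier's y axis. 0 (start; it falls back there by its weight) = folded level toward the carrier's -x, 1.571 = upright over the pockets, stop at 1.75; rad. Turns easily (0.03 Nm friction, 0.08 Nm weight)
- handle_grip: Round wooden sleeve, 20 mm diameter, 90 mm long, spinning freely on the middle of the handle's bar. Origin: its centre; its y axis, along the bar, equals the carrier's y. 88 mm from the pivot axis: folded it is 52 mm above the worktop and 88 mm to the carrier's -x; upright it is 140 mm above the carrier's underside, over pocket two
- bearing: Sealed ball bearing, 47 mm diameter, 14 mm thick, 0.11 kg, lying in pocket one (top 5 mm above the block). Origin: centre of its underside, z up
- bushing_tall: Turned steel bushing with grooves, 46 mm tall, 0.16 kg, standing on end: 50 mm diameter 12 to 21 mm above its foot, tapering to 43 mm at the foot and 44 mm at the top. Origin: centre of its underside, z up. Seated in pocket two it stands 31 mm above the block
- bushing_short: Turned steel flanged bushing, 26 mm tall, 0.10 kg, standing on its narrow end: 34 mm diameter at the foot widening to 40 mm from 14 mm up to the top. Origin: centre of its underside, z up. Seated in pocket three it stands 11 mm above the block
- seal_black: Bystander: black shaft seal ring 58 mm diameter, 9 mm high, loose; origin: centre of its underside
- coupler_long: Bystander: steel air coupler lying down, 29 x 83 x 28 mm, loose; origin: centre of its underside
- carton_brown: Bystander: small brown carton 40 x 60 x 30 mm, loose; origin: centre of its underside
- spray_can: Bystander: spray can 66 mm diameter, 197 mm tall, red cap, loose, upright at the back; origin: centre of its underside
There are look-alikes about, which are no part of the job. Leave any orange or red look-alike of the bushing_tall alone.

How it is judged:
By the outcome, as a careful person would: the job done as asked, in the order asked, and still so for the second after the job is handed in, while the arm keeps its last pose, push and grip.
It also fails if it takes over 72 s, if anything falls off the work surface, if the arm or the gripper's body presses on something with over 40 N, if the wrist force passes 120 N, or if a joint passes its speed limit or range.

## Working session

There is one attempt and no reset: what is moved stays moved. The work goes in short steps, each a Python script; the robot and the scene stay as the last script left them, time stands still between calls to the robot, and variables do not carry over. Pictures are saved under pics/ and viewed, at most 11 in all, crops included, and the job is handed in when it is done.

```bash
mkdir -p pics
cat > h.py <<'E'
import numpy as np, cv2
from station import *
def save(im,n,crop=None,s=1):
    p=im["pixels"][:,:,::-1]
    if crop: a,b,c,d=crop; p=p[b:d,a:c]
    cv2.imwrite("pics/"+n+".png",cv2.resize(p,None,fx=s,fy=s,interpolation=cv2.INTER_CUBIC))
def proj(im,P):
    T=np.linalg.inv(im["cam_to_world"]);c=T[:3,:3]@np.array(P)+T[:3,3];u=c[:2]/c[2]
    u=u*(1+im["k1"]*(u@u));return (im["mtx"]@[u[0],u[1],1])[:2]
def ray(im,px,z):
    K=im["mtx"];d=np.array([(px[0]-K[0,2])/K[0,0],(px[1]-K[1,2])/K[1,1]]);u=d.copy()
    for _ in range(20): u=d/(1+im["k1"]*(u@u))
    T=im["cam_to_world"];v=T[:3,:3]@[u[0],u[1],1];o=T[:3,3];return o+v*(z-o[2])/v[2]
E
python3 - <<'E'
from h import *
np.set_printoptions(precision=4,suppress=True)
s=state();print(s["t"],s["orientation"],s["gripper_width"],s["force"])
for c in ("top","side"):
    im=get_image(c);save(im,c+"0",s=1.5)
    print(c,im["cam_to_world"][:3,3])
    for n in ["carrier","pocket_one","pocket_two","pocket_three","handle_grip","bearing","bushing_tall","bushing_short","seal_black","coupler_long","carton_brown","spray_can"]:
        for r in tip_of(im,n)[:4]: print(n,np.round(r["point"],4),round(r["score"],2),proj(im,r["point"]).round())
E
```

```text
0.0 [-0.5341 -3.0953  0.0027] 0.09399161512273618 [0.6461 0.1406 0.1918]
top [0.4214 0.2049 0.8821]
carrier [0.5574 0.042  0.0017] 0.97 [320. 208.]
pocket_one [0.5459 0.1038 0.0135] 0.74 [296. 212.]
pocket_two [0.5605 0.0449 0.0033] 0.89 [319. 207.]
pocket_three [ 0.5728 -0.0186  0.0065] 0.87 [345. 202.]
handle_grip [0.4756 0.0217 0.0527] 0.56 [334. 240.]
bearing [0.5435 0.1101 0.0158] 0.54 [293. 213.]
bearing [ 0.5271  0.4185 -0.005 ] 0.43 [167. 220.]
bushing_tall [0.6053 0.2038 0.0018] 0.69 [254. 189.]
bushing_tall [ 0.6165  0.3098 -0.0058] 0.68 [212. 185.]
bushing_tall [ 0.4917  0.2292 -0.    ] 0.56 [244. 235.]
bushing_short [0.4871 0.3137 0.0032] 0.63 [209. 237.]
seal_black [ 0.3822  0.0597 -0.    ] 0.61 [315. 281.]
seal_black [0.5426 0.1081 0.014 ] 0.44 [294. 213.]
coupler_long [ 0.5239  0.4202 -0.0069] 0.89 [166. 222.]
carton_brown [ 0.7155  0.2341 -0.0008] 0.74 [242. 147.]
spray_can [ 0.8087 -0.0429 -0.0027] 0.74 [349. 113.]
spray_can [ 0.6161  0.3103 -0.005 ] 0.66 [212. 185.]
side [ 0.1788 -0.598   0.9139]
carrier [ 0.5607  0.0402 -0.0056] 0.92 [274. 262.]
pocket_one [0.5587 
[... 229 characters left out ...]
4 [273. 259.]
handle_grip [0.4769 0.0267 0.0504] 0.77 [244. 264.]
handle_grip [0.5432 0.1047 0.0126] 0.32 [255. 241.]
bearing [0.5428 0.105  0.0118] 0.65 [255. 241.]
bushing_tall [ 0.6143  0.3115 -0.0005] 0.66 [245. 185.]
bushing_tall [ 0.6045  0.2046 -0.004 ] 0.65 [259. 212.]
bushing_tall [0.4869 0.2259 0.0021] 0.65 [214. 219.]
bushing_short [ 0.483   0.3152 -0.0009] 0.7 [200. 198.]
seal_black [0.3842 0.0531 0.    ] 0.68 [202. 284.]
seal_black [0.5399 0.1084 0.0124] 0.44 [253. 241.]
coupler_long [ 0.5242  0.4187 -0.0003] 0.76 [200. 171.]
carton_brown [0.7153 0.2304 0.0014] 0.58 [291. 192.]
spray_can [ 0.8089 -0.0461  0.0002] 0.95 [382. 251.]
spray_can [0.4834 0.3148 0.0042] 0.36 [200. 197.]
```

Run:
```python
import cv2,numpy as np
a=cv2.imread("pics/top0.png");b=cv2.imread("pics/side0.png")
# enlarged crop top view: objects
p=a[150:460,210:610]
cv2.imwrite("pics/crop0.png",cv2.resize(p,None,fx=1.9,fy=1.9,interpolation=cv2.INTER_CUBIC))
```

```text
(no output)
```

View pics/crop0.png

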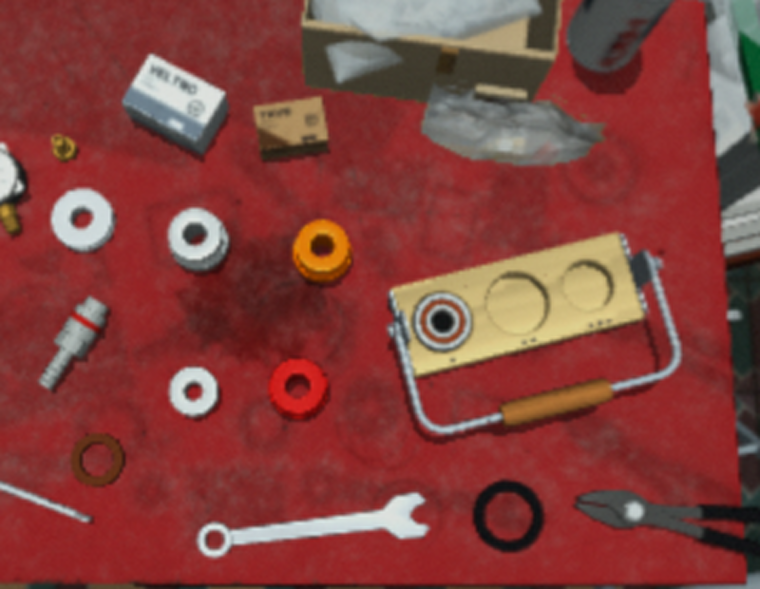

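View pics/side0.png

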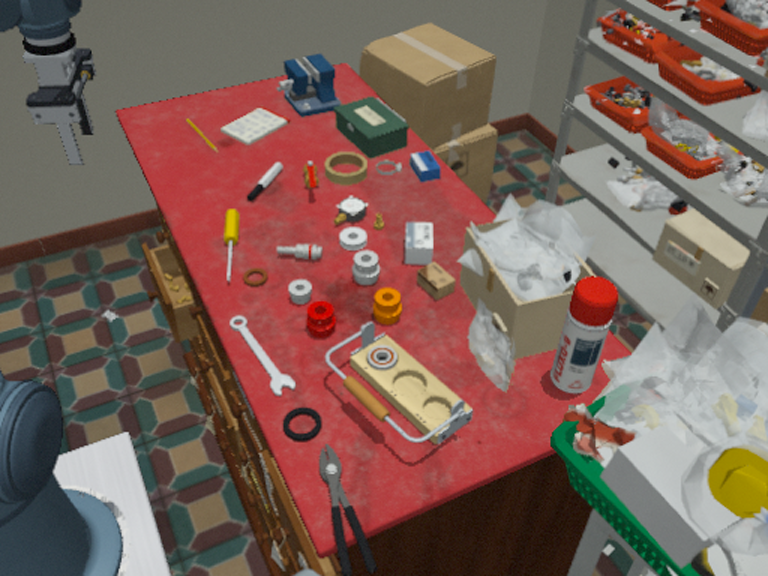

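The view shows three candidates for the tall bushing, in top-image pixels: orange at (254,189), red at (244,235) and plain steel at (212,185). The steel one fits, because the task rules out orange and red; the enlarged crop (steel at crop px 197,238) confirms it. The short flanged bushing is the small grey ring at (209,237). The carrier is at (320,208), with its handle folded toward the robot, the bearing in pocket one, and pockets two and three empty. Next I'll refine the poses with silhouette fits.

```bash
cat > fit.py <<'E'
from h import *
from scipy.optimize import minimize
def hull(im,pts,S=8):
    q=np.array([proj(im,p) for p in pts])
    return cv2.convexHull(q.astype(np.float32))[:,0]
def iou(im,hulls_pts,m,S=4):
    k=np.zeros((384*S,512*S),np.uint8)
    h=hull(im,hulls_pts); cv2.fillConvexPoly(k,np.round((h+.5)*S-.5).astype(np.int32),1)
    return k
def fit(ims,masks,model,x0,steps):
    S=4
    M=[cv2.resize(m.astype(np.float32),None,fx=S,fy=S)>.5 for m in masks]
    def f(x):
        e=0
        for im,m in zip(ims,M):
            k=iou(im,model(x),m)>0; e+=1-(k&m).sum()/(k|m).sum()
        return e
    sim=np.vstack([x0]+[np.array(x0)+np.eye(len(x0))[i]*steps[i] for i in range(len(x0))])
    r=minimize(f,x0,method="Nelder-Mead",options=dict(initial_simplex=sim,xatol=1e-4,fatol=1e-4))
    return r.x,r.fun/len(ims)
A=np.linspace(0,2*np.pi,24,endpoint=False)
def rev(prof): return lambda x:[(x[0]+r*np.cos(a),x[1]+r*np.sin(a),z) for r,z in prof for a in A]
tall=rev([(.0215,0),(.025,.012),(.025,.021),(.022,.046)])
short=rev([(.017,0),(.02,.014),(.02,.026)])
def block(x):
    c,s=np.cos(x[2]),np.sin(x[2])
    return [(x[0]+c*a-s*b,x[1]+s*a+c*b,z) for a in(-.038,.038) for b in(-.1,.1) for z in(0,.021)]
def nearmask(im,label,p):
    q=proj(im,p);best=None
    for r in masks_of(im,label):
        ys,xs=np.nonzero(r["region"]);d=np.hypot(xs.mean()-q[0],ys.mean()-q[1])
        if best is None or d<best[0]: best=(d,r["region"])
    return best[1] if best and best[0]<10 else None
def wood(im,p):
    hsv=cv2.cvtColor(im["pixels"],cv2.COLOR_RGB2HSV)
    m=((hsv[...,0]>14)&(hsv[...,0]<32)&(hsv[...,1]>50)&(hsv[...,2]>70)).astype(np.uint8)
    q=proj(im,p);roi=np.zeros_like(m);cv2.circle(roi,tuple(int(v) for v in q),62,1,-1);m&=roi
    n,l,st,_=cv2.connectedComponentsWithStats(m);i=1+st[1:,4].argmax()
    c,_=cv2.findContours((l==i).astype(np.uint8),cv2.RETR_EXTERNAL,cv2.CHAIN_APPROX_NONE)
    o=np.zeros_like(m);cv2.drawContours(o,c,-1,1,-1)
    return cv2.morphologyEx(o,cv2.MORPH_CLOSE,np.ones((7,7),np.uint8))
E
python3 - <<'E'
from fit import *
np.set_printoptions(precision=4,suppress=True)
ims=[get_image("top"),get_image("side")]
for n,mod,p,h in (("bushing_tall",tall,(.6154,.3107),.023),("bushing_short",short,(.485,.3145),.013)):
    ms=[nearmask(im,n,(*p,h)) for im in ims]
    for sel in ([0],[1],[0,1]):
        if all(ms[i] is not None for i in sel): print(n,sel,fit([ims[i] for i in sel],[ms[i] for i in sel],mod,p,(.004,.004)))
p=(.5585,.042,.25);ms=[wood(im,(.5585,.042,.015)) for im in ims]
for sel in ([0],[1],[0,1]):
    print("carrier",sel,fit([ims[i] for i in sel],[ms[i] for i in sel],block,p,(.004,.004,.03)))
x,_=fit(ims,ms,block,p,(.004,.004,.03))
out=[]
for im,m in zip(ims,ms):
    v=im["pixels"][:,:,::-1].copy();v=cv2.resize(v,None,fx=4,fy=4)
    c,_=cv2.findContours(cv2.resize(m,None,fx=4,fy=4,interpolation=0),0,1);cv2.drawContours(v,c,-1,(255,0,0),1)
    c,s=np.cos(x[2]),np.sin(x[2])
    for y,r in((.066,.0255),(0,.0265),(-.062,.0215)):
        P=np.array([proj(im,(x[0]-s*y+r*np.cos(a),x[1]+c*y+r*np.sin(a),.021)) for a in A])
        cv2.polylines(v,[np.round(P*4+1.5).astype(int)],True,(0,255,0),1)
    q=(proj(im,(*x[:2],.02))*4).astype(int);out.append(v[q[1]-240:q[1]+240,q[0]-200:q[0]+200])
cv2.imwrite("pics/fit0.png",np.hstack(out))
for y in(-1.32,1.82,-1.57,0):pass
E
```

```text
bushing_tall [0] (array([0.6138, 0.3125]), np.float64(0.1432942376338603))
bushing_tall [1] (array([0.6115, 0.3137]), np.float64(0.07322575047718205))
bushing_tall [0, 1] (array([0.6128, 0.3131]), np.float64(0.11580163208108779))
bushing_short [0] (array([0.4847, 0.3137]), np.float64(0.12516297262059972))
bushing_short [1] (array([0.4842, 0.3124]), np.float64(0.07669959325973275))
bushing_short [0, 1] (array([0.4845, 0.313 ]), np.float64(0.10682657589619654))
carrier [0] (array([0.5601, 0.0409, 0.2452]), np.float64(0.034525906015386076))
carrier [1] (array([0.5542, 0.0652, 0.2434]), np.float64(0.12974745021855272))
carrier [0, 1] (array([0.5593, 0.0438, 0.2514]), np.float64(0.10346067100156159))
```

View pics/fit0.png

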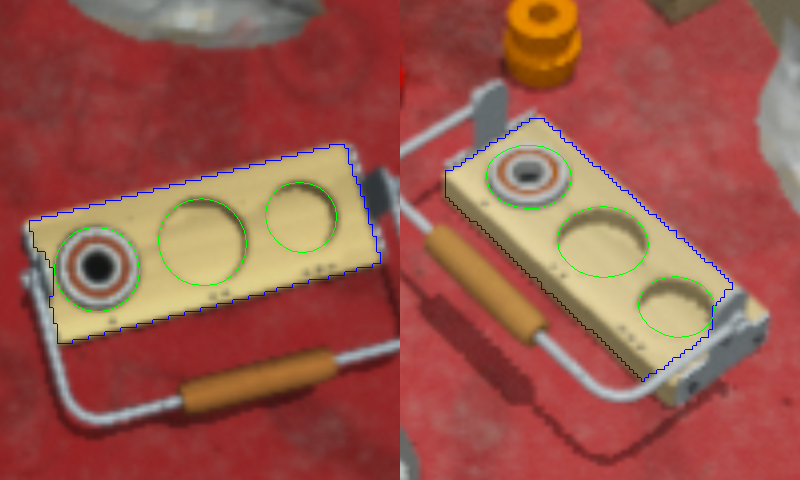

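Top fit is good (pocket circles overlay); the side mask is clipped by the wire, so I use top. I'll grip the tall bushing in two crossed directions so it is centred exactly, which also checks the camera bias.

```bash
cat >> h.py <<'E'
from scipy.spatial.transform import Rotation
def down(th):
    y=np.array([np.cos(th),np.sin(th),0]);z=np.array([0,0,-1.])
    return Rotation.from_matrix(np.c_[np.cross(y,z),y,z]).as_rotvec()
C=np.array([.5598,.0413]);YAW=.2465
def cw(x,y): c,s=np.cos(YAW),np.sin(YAW); return C+[c*x-s*y,s*x+c*y]
def rep(t=""):
    s=state();print(t,"t",round(s["t"],2),"p",np.round(s["ee_pos"],4),"w",round(s["gripper_width"],4),"g",round(s["grip_force"],1),"f",np.round(s["force"],1))
E
python3 - <<'E'
from h import *
for th in (YAW,YAW+np.pi):
    for p in ((.614,.312),C,cw(0,-.062),cw(-.088,0)):
        for d in (0,np.pi/2,-np.pi/2):
            q=solve_ik([*p,.1],down(th+d));print(round(th,2),d,None if q is None else np.round(q,2))
p=np.array([.614,.312]);th=YAW
cands=[YAW+np.pi/2,YAW-np.pi/2]
q0=np.array(state()["joint_positions"])
th1=min(cands,key=lambda a:abs(solve_ik([*p,.1],down(a))[5]-q0[5]))
move_to([*p,.1],down(th1));move_straight([*p,.016]);rep()
gripper_close(10);rep("c1");gripper_open()
E
```

```text
0.25 0 [ 0.31  0.4   1.5  -0.    1.24  0.06]
0.25 1.5707963267948966 [ 0.31  0.4   1.5   0.    1.24 -1.51]
0.25 -1.5707963267948966 [ 0.31  0.4   1.5  -0.    1.24  1.63]
0.25 0 [-0.13  0.12  1.84 -0.    1.18 -0.37]
0.25 1.5707963267948966 [-0.13  0.12  1.84 -0.    1.18 -1.95]
0.25 -1.5707963267948966 [-0.13  0.12  1.84 -0.    1.18  1.2 ]
0.25 0 [-0.23  0.15  1.81 -0.    1.18 -0.48]
0.25 1.5707963267948966 [-0.23  0.15  1.81 -0.    1.18 -2.05]
0.25 -1.5707963267948966 [-0.23  0.15  1.81 -0.    1.18  1.09]
0.25 0 [-0.2  -0.09  2.06 -0.    1.17 -0.44]
0.25 1.5707963267948966 [-0.2  -0.09  2.06 -0.    1.17 -2.01]
0.25 -1.5707963267948966 [-0.2  -0.09  2.06 -0.    1.17  1.13]
3.39 0 None
3.39 1.5707963267948966 [ 0.31  0.4   1.5  -0.    1.24  1.63]
3.39 -1.5707963267948966 [ 0.31  0.4   1.5   0.    1.24 -1.51]
3.39 0 None
3.39 1.5707963267948966 [-0.13  0.12  1.84 -0.    1.18  1.2 ]
3.39 -1.5707963267948966 [-0.13  0.12  1.84 -0.    1.18 -1.95]
3.39 0 [-0.23  0.15  1.81 -0.    1.18  2.67]
3.39 1.5707963267948966 [-0.23  0.15  1.81 -0.    1.18  1.09]
3.39 -1.5707963267948966 [-0.23  0.15  1.81 -0.    1.18 -2.05]
3.39 0 [-0.2  -0.09  2.06 -0.    1.17  2.7 ]
3.39 1.5707963267948966 [-0.2  -0.09  2.06 -0.    1.17  1.13]
3.39 -1.5707963267948966 [-0.2  -0.09  2.06 -0.    1.17 -2.01]
 t 4.13 p [0.6146 0.3124 0.0169] w 0.094 g 0.0 f [-0.5  0.4 -0.1]
c1 t 5.55 p [0.614 0.312 0.016] w 0.0007 g 0.0 f [-0.  -0.8  0.2]
```

The gripper closed on nothing, so I need a look.

Run:
```python
from h import *
rep()
a=get_image("top");b=get_image("side")
q=proj(a,(.6,.28,.0)).astype(int);r=proj(b,(.6,.28,.0)).astype(int)
f=lambda im,q:cv2.resize(im["pixels"][max(q[1]-75,0):q[1]+75,q[0]-65:q[0]+65,::-1],None,fx=3,fy=3,interpolation=2)
cv2.imwrite("pics/miss.png",np.hstack([f(a,q),f(b,r)]))
for im in(a,b):
    for x in tip_of(im,"bushing_tall"):print(np.round(x["point"],4),x["score"])
```

```text
t 7.0 p [0.614 0.312 0.016] w 0.0937 g 0.0 f [-0.6  0.4  0.8]
[6.057e-01 2.037e-01 6.000e-04] 0.83
[0.4863 0.2287 0.0051] 0.46
[0.4859 0.2266 0.0018] 0.86
[6.132e-01 3.109e-01 1.000e-04] 0.7
[ 0.6036  0.2079 -0.0026] 0.6
[ 0.5245  0.4199 -0.0043] 0.58
```

View pics/miss.png

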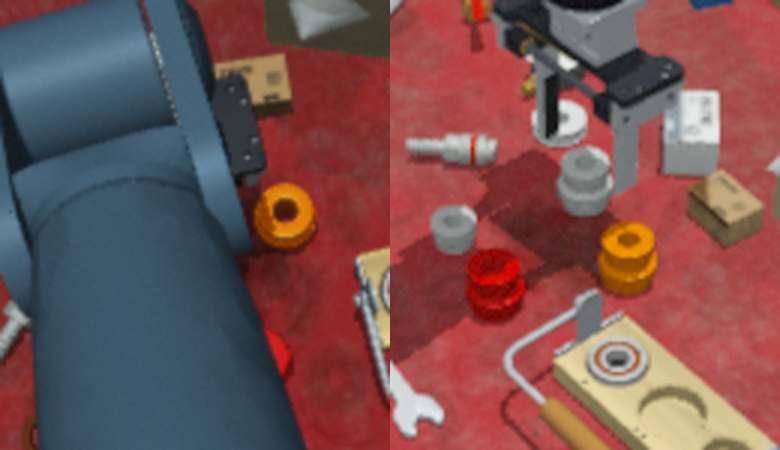

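Run:
```python
from h import *
s=state();b=get_image("side");R=Rotation.from_rotvec(s["orientation"]).as_matrix();t=np.array(s["ee_pos"])
print(R.round(3),s["joint_positions"])
q=proj(b,(.61,.31,.04)).astype(int);v=cv2.resize(b["pixels"][q[1]-45:q[1]+45,q[0]-60:q[0]+60,::-1],None,fx=6.5,fy=6.5,interpolation=2)
f=lambda P:tuple(int(k) for k in (proj(b,P)-q+[60,45]+.5)*6.5)
for sg in(-1,1):
    for w in (-.008,.008):
        P=t+R@[w,sg*.047,0];cv2.line(v,f(P),f(P-R[:,2]*.06),(0,255,0),1)
for z in(0,.046):
    for a in np.arange(0,6.3,.2):cv2.circle(v,f((.614+.022*np.cos(a),.312+.022*np.sin(a),z)),1,(255,255,0),-1)
cv2.imwrite("pics/miss2.png",v)
```

```text
[[-0.97  -0.244  0.   ]
 [-0.244  0.97   0.   ]
 [-0.     0.    -1.   ]] [ 3.05876901e-01  4.99663453e-01  1.53739837e+00  1.10939060e-05
  1.10450974e+00 -1.51140221e+00]
```

View pics/miss2.png

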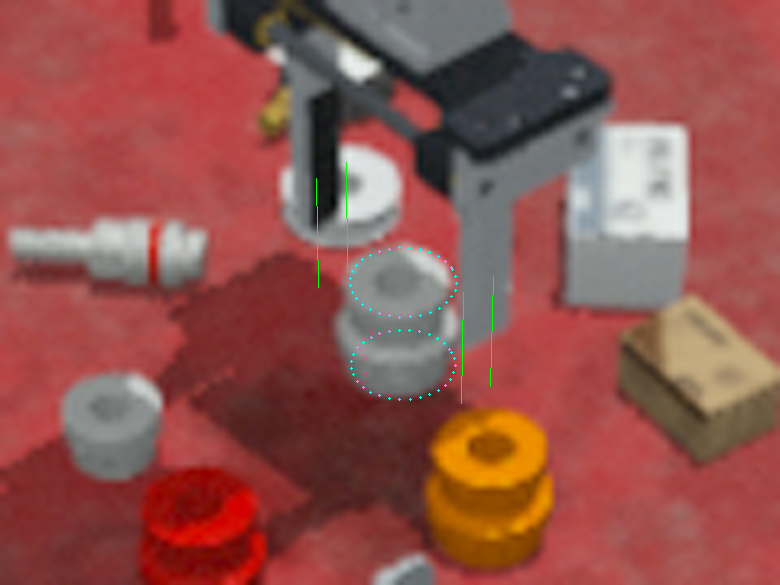

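The green lines mark where the fingers should be, from the state and the calibration. The real tips sit about 55 crop px (roughly 30 mm) higher or further back than that. I'll check the same offset in the start image, where the pose was different.

Run:
```python
from h import *
b=get_image("side");v=cv2.imread("pics/side0.png")
R=Rotation.from_rotvec([-0.5341,-3.0953,0.0027]).as_matrix();t=np.array([.218,.612,.174])
f=lambda P:tuple(int(k) for k in ((proj(b,P)+.5)*1.5*5))
v=cv2.resize(v,None,fx=5,fy=5,interpolation=2)
for sg in(-1,1):
    for w in (-.008,.008):
        P=t+R@[w,sg*.047,0];cv2.line(v,f(P),f(P-R[:,2]*.06),(0,255,0),1)
cv2.imwrite("pics/st.png",v[250:850,0:700])
```

```text
(no output)
```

View pics/st.png

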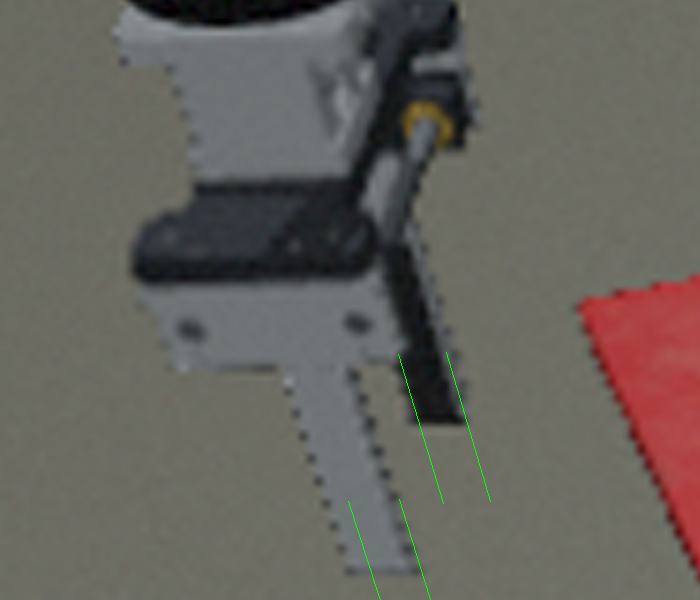

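In both poses the finger tips end about 30 mm short of the stated TCP along the tool axis. I'll measure the true offset with a gentle guarded touch of the worktop, straddling the bushing.

Run:
```python
from h import *
p=np.array([.614,.312])
f0=state()["force"][2]
for z in (.006,-.004,-.013):
    move_straight([*p,z],feed=.06);f=state()["force"][2]
    print(z,f-f0,state()["ee_pos"][2])
    if f-f0>5: break
else:
    while z>-.036:
        z-=.002;move_straight([*p,z],feed=.03);f=state()["force"][2]
        if f-f0>4: break
    print("contact",z,f-f0,state()["ee_pos"])
rep()
```

```text
0.006 -0.977890308024135 0.004945731172251486
-0.004 1.0853586111649003 -0.004828981543742589
-0.013 0.37512362327544235 -0.01374285844008595
contact -0.033000000000000015 11.301391151277006 [ 0.61439163  0.31213266 -0.03084555]
 t 10.73 p [ 0.6144  0.3121 -0.0308] w 0.0939 g 5.7 f [-5.3 -2.6 11.2]
```

Contact came at a commanded z of about -0.031, so the real tip height is commanded z + 31 mm. I'll work with that correction.

```bash
cat >> h.py <<'E'
DZ=.031
def P(p,z): return [p[0],p[1],z-DZ]
E
python3 - <<'E'
from h import *
p=np.array([.614,.312])
move_straight(P(p,.016),feed=.1);gripper_close(8);rep("c1");gripper_open()
move_to(P(p,.016),down(YAW));gripper_close(20);rep("c2")
move_straight(P(p,.09),feed=.15);rep("up")
E
```

```text
c1 t 11.84 p [ 0.6139  0.3121 -0.015 ] w 0.0486 g 8.0 f [-0.4  0.8  0.2]
c2 t 14.88 p [ 0.6141  0.312  -0.015 ] w 0.0473 g 19.9 f [ 0.6  0.2 -0.7]
up t 15.53 p [0.6133 0.3117 0.0582] w 0.0473 g 19.8 f [ 0.3 -0.6 -2.2]
```

Run:
```python
from h import *
move_to(P(C,.075),down(YAW));rep()
b=get_image("side");save(b,"hold",crop=(220,180,330,290),s=5)
for x in tip_of(b,"bushing_tall"):print(np.round(x["point"],4),x["score"])
```

```text
t 16.6 p [0.5602 0.042  0.044 ] w 0.0471 g 19.8 f [-0.5  0.5 -1.8]
[0.5571 0.0399 0.0598] 0.65
[0.4859 0.2269 0.0016] 0.56
```

View pics/hold.png

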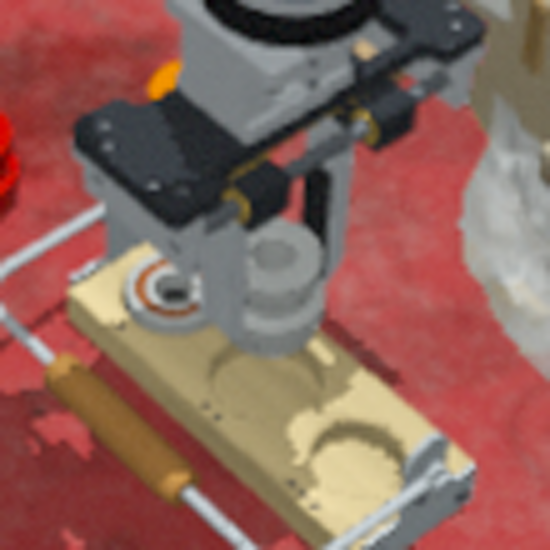

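Run:
```python
from h import *
b=get_image("side")
for x,y in((-.024,0),(-.036,0),(-.036,.008),(-.036,-.008)):
  for z in (.062,.070,.075): print(x,y,z,((proj(b,[*cw(x,y),z])+.5-[220,180])*5).round())
```

```text
-0.024 0 0.062 [235. 346.]
-0.024 0 0.07 [235. 334.]
-0.024 0 0.075 [236. 326.]
-0.036 0 0.062 [215. 359.]
-0.036 0 0.07 [215. 347.]
-0.036 0 0.075 [215. 340.]
-0.036 0.008 0.062 [203. 348.]
-0.036 0.008 0.07 [203. 336.]
-0.036 0.008 0.075 [204. 329.]
-0.036 -0.008 0.062 [226. 369.]
-0.036 -0.008 0.07 [227. 358.]
-0.036 -0.008 0.075 [227. 350.]
```

The bushing hangs upright and centred over pocket two, and the tip height matches the model. Now the guarded insertion.

```bash
cat >> h.py <<'E'
def guarded(p,z0,z1,step=.004,lim=8,feed=.06):
    "lower tip z0->z1, stop on force rise"
    f0=state()["force"]; z=z0; move_straight(P(p,z),feed=.12)
    while z>z1+1e-6:
        z=max(z-step,z1);move_straight(P(p,z),feed=feed);f=state()["force"]-f0
        if abs(f).max()>lim: print("stop",z,f.round(1));return z
    print("reached",z,f.round(1));return z
E
python3 - <<'E'
from h import *
z=guarded(C,.042,.0235);rep()
E
```

```text
reached 0.0235 [-0.5 -0.9 -0.4]
 t 18.43 p [ 0.5596  0.0413 -0.0077] w 0.0474 g 19.8 f [-0.3  0.1 -1.8]
```

Run:
```python
from h import *
gripper_open();rep();move_straight(P(C,.10),feed=.25)
p=np.array([.4845,.3133])
move_to(P(p,.10),down(YAW+np.pi/2))
a=get_image("side");save(a,"tall_in",crop=(220,180,340,300),s=5)
for x in tip_of(a,"bushing_tall")+tip_of(a,"bushing_short"):print(np.round(x["point"],4),x["score"])
rep()
```

```text
t 19.28 p [ 0.5598  0.0413 -0.0075] w 0.0943 g 0.0 f [-0.9  0.5  0.1]
[0.5562 0.0416 0.0072] 0.71
[0.487  0.2251 0.0052] 0.55
[0.5425 0.1074 0.0111] 0.37
[0.4838 0.3148 0.0017] 0.74
 t 20.98 p [0.4849 0.3123 0.0687] w 0.0938 g 0.0 f [-0.4 -0.7  1.3]
```

View pics/tall_in.png

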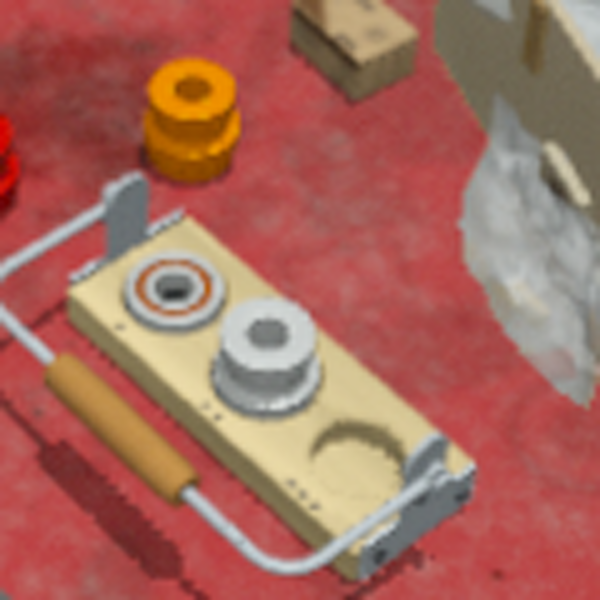

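Tall bushing is seated and level in pocket two (crop px 268,355), carrier unmoved. Now the short one.

Run:
```python
from h import *
p=np.array([.4845,.3133]);t1=YAW+np.radians(112)
move_to(P(p,.07),down(t1));move_straight(P(p,.0165),feed=.12);gripper_close(8);rep("c1");gripper_open()
move_to(P(p,.0165),down(YAW));gripper_close(20);rep("c2")
move_straight(P(p,.10),feed=.2);rep("up")
q=cw(0,-.062);move_to(P(q,.08),down(YAW));rep()
b=get_image("side")
for x in tip_of(b,"bushing_short"):print(np.round(x["point"],4),x["score"])
guarded(q,.045,.0235);rep()
```

```text
c1 t 22.93 p [ 0.4845  0.3133 -0.0145] w 0.0387 g 8.0 f [-0.6  0.5  0.4]
c2 t 26.51 p [ 0.4846  0.3133 -0.0145] w 0.0382 g 20.0 f [ 0.1 -0.2 -0.2]
up t 27.07 p [0.4838 0.313  0.0682] w 0.0384 g 20.0 f [ 0.2 -0.3 -1.7]
 t 28.38 p [ 0.5746 -0.0178  0.0486] w 0.0382 g 20.0 f [ 0.  -0.5  0.2]
[ 0.5764 -0.0135  0.0634] 0.47
reached 0.0235 [ 0.  -0.7  0.1]
 t 30.42 p [ 0.5749 -0.0188 -0.0076] w 0.0378 g 20.0 f [ 0.3 -0.1 -1.8]
```

Run:
```python
from h import *
gripper_open();move_straight(P(cw(0,-.062),.10),feed=.25)
g=cw(-.098,0);move_to(P(g,.13),down(YAW))
a=get_image("side");save(a,"both_in",crop=(220,180,340,300),s=5)
for n in("bushing_short","handle_grip","carrier"):
  for x in tip_of(a,n):print(n,np.round(x["point"],4),x["score"])
print(cw(-.088,0));rep()
```

```text
bushing_short [ 0.5756 -0.0154  0.0068] 0.78
bushing_short [ 0.7176  0.2321 -0.0016] 0.2
handle_grip [0.4761 0.0223 0.0561] 0.59
handle_grip [ 0.5211  0.4207 -0.002 ] 0.23
handle_grip [0.5611 0.0391 0.0062] 0.19
carrier [ 0.5621  0.0395 -0.0061] 0.57
[0.47446003 0.01982701]
 t 32.6 p [0.4653 0.017  0.0985] w 0.0935 g 0.0 f [-0.  -1.2 -0.3]
```

View pics/both_in.png

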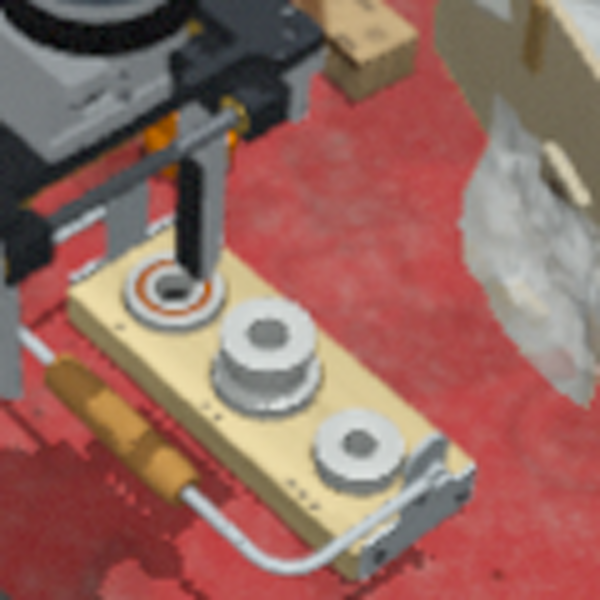

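Both bushings are seated: tall at crop px (268,355), short at (358,452). Now I grip the sleeve and swing the handle through its arc.

Run:
```python
from h import *
H=.015
move_straight(P(cw(-.098,0),.052-H),feed=.15)
move_straight(P(cw(-.0885,0),.052-H),feed=.1);rep()
gripper_close(30);rep("grip")
f0=state()["force"]
for a in np.linspace(0,np.pi/2,9)[1:]:
    move_straight(P(cw(-.088*np.cos(a),0),.052-H+.088*np.sin(a)),feed=.1)
    f=state()["force"]-f0;print(round(a,2),f.round(1))
    if abs(f).max()>15: print("STOP");break
rep()
b=get_image("side");save(b,"up",crop=(210,160,350,300),s=4)
for n in("handle_grip","carrier"):
  for x in tip_of(b,n)[:1]:print(n,np.round(x["point"],4),x["score"])
```

```text
t 33.62 p [0.4753 0.0195 0.0071] w 0.0939 g 0.0 f [ 0.1 -0.1  1.1]
grip t 34.76 p [0.4746 0.0198 0.0062] w 0.0192 g 30.0 f [ 2.4  0.  -2.2]
0.2 [-2.8 -1.4  2.4]
0.39 [-4.9 -0.4  3.2]
0.59 [-4.8 -0.5  3.7]
0.79 [-4.7  0.4  4.7]
0.98 [-4.6 -0.6  5.4]
1.18 [-3.5 -1.8  7. ]
1.37 [-2.2 -1.4  6.8]
1.57 [-1.5 -1.7  5.8]
 t 37.36 p [0.56   0.041  0.0941] w 0.0188 g 30.0 f [ 0.9 -1.7  3.6]
handle_grip [0.5622 0.0436 0.1427] 0.72
carrier [ 0.5594  0.0428 -0.002 ] 0.86
```

View pics/up.png

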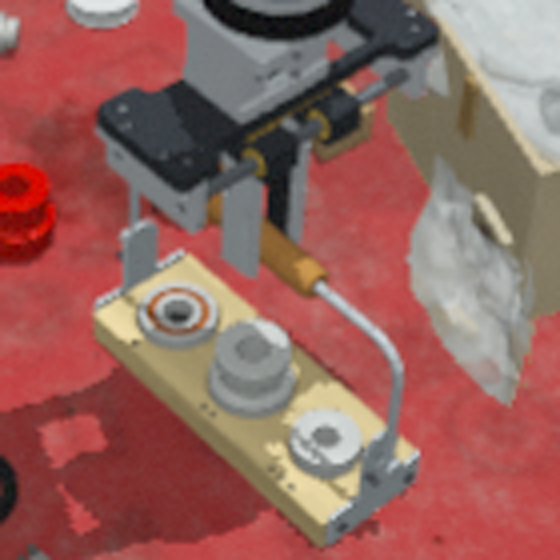

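The handle is upright in the gripper and all three parts are in their pockets. Now the lift.

Run:
```python
from h import *
gripper_close(50)
z=.052-.015+.088
f0=state()["force"]
move_straight(P(C,z+.01),feed=.03);rep()
move_straight(P(C,z+.102),feed=.05);wait(1.5);rep()
ims=[get_image("side"),get_image("top")];b=ims[0];save(b,"lift",crop=(200,120,360,280),s=3.7)
for b in ims:
 for n in("handle_grip","carrier","pocket_one","pocket_three","bearing","bushing_tall","bushing_short"):
  for x in tip_of(b,n)[:1]:print(n,np.round(x["point"],4),round(x["score"],2))
```

```text
t 38.21 p [0.5588 0.0416 0.1028] w 0.0188 g 50.0 f [-0.4 -0.  -9.3]
 t 41.7 p [0.5598 0.0413 0.196 ] w 0.0188 g 50.0 f [ 0.2 -0.3 -9.6]
handle_grip [0.5633 0.0453 0.2458] 0.6
carrier [0.5622 0.0355 0.0963] 0.78
pocket_one [0.542  0.1051 0.1143] 0.77
pocket_three [ 0.576  -0.02    0.1118] 0.79
bearing [0.5416 0.1079 0.1129] 0.57
bushing_tall [0.5591 0.0432 0.1094] 0.78
bushing_short [ 0.5723 -0.0192  0.105 ] 0.7
handle_grip [0.5567 0.0436 0.239 ] 0.54
carrier [0.5629 0.0404 0.1043] 0.79
pocket_one [0.5454 0.1051 0.1123] 0.63
bearing [0.544  0.1097 0.1126] 0.54
bushing_tall [0.56   0.0409 0.2399] 0.67
```

View pics/lift.png

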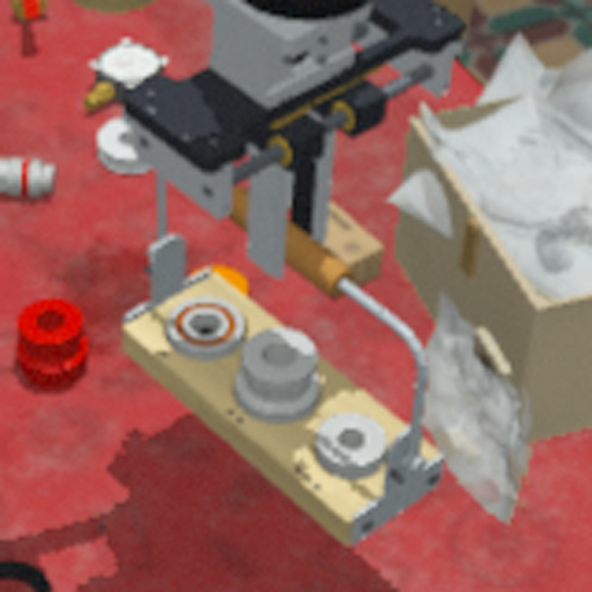

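The carrier hangs level about 10 cm up, with all three parts seated at crop px (205,325), (278,370) and (350,443). Handing in.

```bash
python3 -c "
from station import *
print(state()['dq']);print(close_job())"
```

```text
[-0.00093498  0.00094273  0.00029999  0.00037986  0.00107965 -0.00070956]
the job is handed in; nothing more can be done
None
```

The kit is finished in pocket order, and I handed the job in at about 42 s with the carrier held by its upright handle, level and still, about 10 cm above the worktop; the fingers turned out to sit about 31 mm higher than the reported tool position, which I measured by touching the worktop (about 11 N) and corrected for.

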